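# Release and open the interlocked cold well

### The arm

A 7-joint arm with a two-finger parallel gripper is mounted at the origin on the work surface. World frame = base frame: x ahead of the robot, y to its left, z up, the work surface at z = 0. Lengths are in m, angles in rad, forces in N, time in s.
With the tool pointing down it reaches from about 0.4 to 0.85 m from the base axis. Payload 10.4 kg.
Tool frame: the origin (TCP) lies midway between the tips of the shut fingers; the grasp point (between the pads) lies 19 mm behind it; z points along the fingers, x is the direction in which the jaws open and shut, and the axes are right-handed (so a half turn about z gives the same grasp; the last joint's range is limited). The gripper opens to 85 mm and grips with 20 to 120 N. Pads are 22 mm wide; open, the fingers measure 114 mm over their backs; the gripper's body (76 mm by 85 mm) begins 54 mm behind the grasp point. The pads swing forward as they close: fully open they stand 13 mm farther back than shut.
Start: joints at [1.126, 0.332, -0.065, 1.46, 0.022, 1.35, -0.088], TCP at [0.256, -0.57, 0.231] pointing down, gripper open.
Joint ranges: [-2.6, 2.6], [-0.5, 2.12], [-1.47, 1.34], [0.16, 2.42], [-1.27, 4.41], [0.06, 2.06], [-2.6, 2.6]. Speed limits (rad/s): [2.22, 2.22, 2.79, 2.79, 3.14, 3.14, 3.14].

### API

Orientations are given as a unit quaternion [x, y, z, w].
In Python, from workcell import monitor, eyes, ticket, models gives the robot as it stands.
- The arm moves only by the tool servo_tool, never from a script. Its argument "motion" is a list of rows, each a list of 7 numbers: the opening, from 0 (shut) to 1 (fully open), then the shift along the tool's x, y, z in m, then the turn, a rotation vector about the tool's x, y, z in degrees. In form: [[fingers, tx, ty, tz, rx, ry, rz], ...]. A call has 1 to 20 rows; each row is the pose to reach, as a shift and turn from the pose commanded when the call began, along the tool's axes at that moment; what a row does not reach only later rows make up. A row lasts 1/8 s, in which the tool goes at most 62.5 mm and 10.7 degrees, less where a joint would pass 70% of its speed; a pose out of reach is approached as far as the arm can. A call with a gripper value outside its range is refused whole. The fingers move at their own pace and stop on an object; "grip_force" is the grip in N (left out, the last holds). Time passes only in rows, so rows that repeat a pose let the fingers close. It gives the time, the measured TCP pose, the force and the opening at its end, in the units of the state.
- monitor.get_obs(): the state, without advancing time (a new reading comes with each control period).
- eyes.camera(name): name is "scene" or "top" or "wrist"; returns (picture, depth): 420x560x3 uint8, blue, green, red; 420x560 float32, m along the optical axis (not along the pixel's ray), 0 where there is no reading.
- eyes.camera_info(name): a dict with "intrinsics" (3x3 intrinsics, pixels), "extrinsics" (4x4, takes a point from world to camera coordinates); the wrist camera has in their place "tool_from_camera" (4x4, takes a point from camera to tool coordinates, whose origin is the TCP and whose axes are the tool frame's). Camera axes: x right, y down, z forward; pixel columns grow to the right and rows downward; lengths in m; the calibration is good to about 2 mm. The wrist camera is an equidistant fisheye: a pixel r from the principal point sees the ray r / f radians off the axis. A picture is of the moment at which its call begins: read the wrist's pose just before it. camera_info takes no time and is no camera call.
- ticket.hand_in(): hands the job in, once; it reports no verdict.
Trained networks look in the newest picture that a camera, given by its name, has taken for a name from the list of things; names that differ only in an ending like _2 or _b are one class to them, and where a whole thing is asked for, a point or a joint stands for the part that bears it (a point fixed in the world has none). Each returns a list of dicts, best first, with "confidence" (0 to 1); they miss things now and then, are a little off and sometimes report something else, mostly with a low value. They report only what shows in the picture. A call takes as long as a camera call.
- models.boxes_of(camera, thing): "point" ([x, y, z] in m, in the coordinates of the camera as it stood for that picture, good to about 4 mm: the middle of the surface that is visible of it).
The state is a dict: "clock": time; "joint_pos": joint angles; "joint_velocities": joint speeds; "tau": joint torques, N m; "position": TCP position; "ee_rot": TCP orientation; "ft_force": force on the tool from outside, world axes, zero at the start; "torque": the same for the moment, N m; "grip_width": opening from 0.0 (shut) to 1.0 (fully open).
Only numpy, scipy, OpenCV 4.12 (cv2) and the standard library are available. Lean on these libraries where they do the work, as an engineer would, in place of code of your own. Each camera call takes 0.05 s, during which the arm holds its last target. There are 200 camera calls.

### The job

Open the cold well: push all three red levers over, away from you, right to their far stops, and then slide the glass cover fully open, away from you too (it has a bar handle). The levers are interlocked in an order you cannot see, so a lever that stops dead after a centimetre is still locked: leave it and try another. Leave the bowls, jars and other things around where they stand.

Things in the scene. Friction and masses are not known exactly. Their poses are not given: they have to be found in the camera images.
- unit: Steel cold well, fixed on the counter, deck 115 mm high. Its frame: x away from the robot (turned by the yaw, up to 0.15 rad), y left, z up; origin on the counter; it spans x -150..220, y -270..270 mm. Left half: three levers; right half: pan with sliding cover. Hidden interlock, order varies: one lever is free; fully thrown it frees a second, that the third, and the third the cover.
- lever_left (a joint): Angle of the left (+y) lever (rad): 0 to 0.03 at the start, leaning 0.45 rad towards the robot; 0.9 at its far stop, leaning 0.45 rad away. Hinge axis along the unit's y at x -20, y 210, z 95 mm in its frame. Free: about 3 N at the tip, stays where left. Locked: gives 8 to 15 mm at the tip (0.06 to 0.12 rad), then stops dead. The three look alike, 80 mm apart.
- lever_left_grip (a point): Tip of the left (+y) lever, 130 mm from its hinge axis: centre of the rounded end of a red grip 24 mm thick that covers the upper 50 mm of the lever (steel rod 12 mm thick below); the grip ends 12 mm above this point.
- lever_mid (a joint): Angle of the middle lever (rad): 0 to 0.03 at the start, leaning 0.45 rad towards the robot; 0.9 at its far stop, leaning 0.45 rad away. Hinge axis along the unit's y at x -20, y 130, z 95 mm in its frame. Free: about 3 N at the tip, stays where left. Locked: gives 8 to 15 mm at the tip (0.06 to 0.12 rad), then stops dead. The three look alike, 80 mm apart.
- lever_mid_grip (a point): Tip of the middle lever, 130 mm from its hinge axis: centre of the rounded end of a red grip 24 mm thick that covers the upper 50 mm of the lever (steel rod 12 mm thick below); the grip ends 12 mm above this point.
- lever_right (a joint): Angle of the right (nearest the cover) lever (rad): 0 to 0.03 at the start, leaning 0.45 rad towards the robot; 0.9 at its far stop, leaning 0.45 rad away. Hinge axis along the unit's y at x -20, y 50, z 95 mm in its frame. Free: about 3 N at the tip, stays where left. Locked: gives 8 to 15 mm at the tip (0.06 to 0.12 rad), then stops dead. The three look alike, 80 mm apart.
- lever_right_grip (a point): Tip of the right (nearest the cover) lever, 130 mm from its hinge axis: centre of the rounded end of a red grip 24 mm thick that covers the upper 50 mm of the lever (steel rod 12 mm thick below); the grip ends 12 mm above this point.
- cover (a joint): Travel of the sliding cover (m): 0 shut, 0.12 fully open. It slides along the unit's +x, away from the robot, over the rear deck; needs about 4 N when free, stays where it is left. While locked it gives only 3 to 7 mm.
- cover_handle (a point): Middle of the cover's dark bar handle: 12 mm thick, 100 mm long along the unit's y, its axis 160 mm above the counter, on a post at each end. Shut, it is at x -84, y -137 mm in the unit's frame, 22 mm behind the front edge of the glass cover (212 x 208 mm, top face 126 mm above the counter).
- shaker: Bystander: steel shaker, 48 mm across, 90 mm tall, standing on the unit's rear deck behind the levers. Origin at the centre of its underside, z up.
- sauce_jar: Bystander: amber jar with black cap, 56 mm across, 80 mm tall, standing on the unit's rear deck behind the levers. Origin at the centre of its underside, z up.
- peanut_bowl: Bystander: steel footed bowl of peanuts, 130 mm across, 90 mm tall, to the left of the unit. Origin at the centre of its underside, z up.
- raisin_bowl: Bystander: steel footed bowl of raisins, 130 mm across, 90 mm tall, to the left of the unit. Origin at the centre of its underside, z up.
- dumpling_bowl: Bystander: glass footed bowl of dumplings, 170 mm across, 90 mm tall, to the right of the unit. Origin at the centre of its underside, z up.
- napkin_box: Bystander: white napkin box, 120 x 130 x 80 mm, to the right of the unit. Origin at the centre of its underside, z up.
- ladle: Bystander: spoon with a wooden handle, 190 mm long, lying on the counter at the front right. Origin at its underside.

How it is judged:
By the outcome, as a careful person would: the job done as asked, in the order asked, and still so for the second after the job is handed in, with the robot touching nothing.
It also fails if it takes over 72 s, if anything falls off the work surface, if the arm or the gripper's body presses on something with over 40 N, if the wrist force passes 120 N, or if a joint passes its speed limit or range.

## Working session

There is one attempt and no reset: what is moved stays moved. The work goes in short steps, Python scripts to look and compute and a tool call to move; the robot and the scene stay as the last step left them, time stands still between calls to the robot, and variables do not carry over. Pictures are saved under pics/ and viewed, about 8 in all and at most 12, crops included, and the job is handed in when it is done.

Besides the shell and the picture viewer there is one more tool, called after ">>>" as a command line: name --pt "numbers of a row" for each row, then --argument value for the rest. servo_tool: Moves the arm, as the interface text tells. Its arguments: {"type":"object","properties":{"motion":{"type":"array"},"grip_force":{"type":"number"}},"required":["motion"]}

```bash
mkdir -p pics
cat > h.py <<'E'
import numpy as np,cv2
from workcell import monitor,eyes,ticket,models
from scipy.spatial.transform import Rotation as R
def W(cam,p):
    E=np.array(eyes.camera_info(cam)["extrinsics"]); return (np.linalg.inv(E)@np.r_[p,1])[:3]
E
python3 - <<'E'
from h import *
s=monitor.get_obs(); print(s["clock"],s["position"],s["ee_rot"],s["ft_force"],R.from_quat(s["ee_rot"]).as_matrix().round(3))
for c in ("scene","top"):
    im,d=eyes.camera(c); cv2.imwrite(f"pics/{c}0.png",im)
    for t in ["lever_left_grip","lever_mid_grip","lever_right_grip","cover_handle","shaker","sauce_jar"]:
        try:
            for b in models.boxes_of(c,t)[:3]: print(c,t,round(b["confidence"],2),W(c,b["point"]).round(3))
        except Exception as e: print(t,e)
E
```

```text
0.0 [ 0.25570899 -0.56986714  0.23051953] [ 8.39469096e-01 -5.43406953e-01 -6.21846820e-04 -3.65134816e-04] [-0.41008432 -0.15608119 -0.26994389] [[ 0.409 -0.912 -0.001]
 [-0.912 -0.409  0.001]
 [-0.001  0.    -1.   ]]
scene lever_left_grip 0.45 [0.584 0.221 0.195]
scene lever_mid_grip 0.62 [0.57  0.145 0.191]
scene lever_mid_grip 0.62 [ 0.588 -0.118  0.123]
scene lever_mid_grip 0.6 [0.416 0.478 0.09 ]
scene lever_right_grip 0.44 [0.558 0.07  0.195]
scene cover_handle 0.6 [ 0.586 -0.121  0.123]
scene cover_handle 0.41 [0.673 0.004 0.116]
scene shaker 0.71 [0.793 0.072 0.192]
scene shaker 0.42 [0.585 0.22  0.196]
scene sauce_jar 0.75 [0.81  0.196 0.195]
top lever_mid_grip 0.41 [0.56  0.143 0.216]
top lever_right_grip 0.45 [0.55  0.065 0.216]
top cover_handle 0.61 [ 0.583 -0.133  0.12 ]
top shaker 0.58 [0.776 0.061 0.2  ]
top sauce_jar 0.63 [0.784 0.189 0.196]
```

View pics/scene0.png

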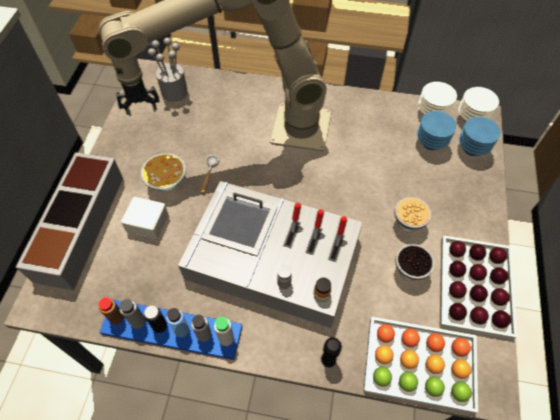

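View pics/top0.png

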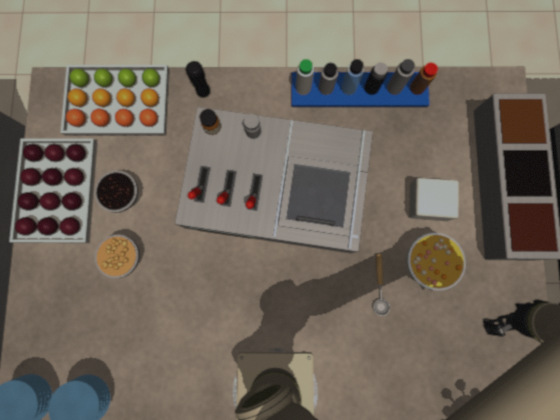

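Run:
```python
from h import *
# red tips and deck points from the top depth
im,d=eyes.camera("top"); I=eyes.camera_info("top");K=np.array(I["intrinsics"]);E=np.linalg.inv(np.array(I["extrinsics"]))
v,u=np.mgrid[:420,:560]; P=np.stack([(u-K[0,2])/K[0,0]*d,(v-K[1,2])/K[1,1]*d,d],-1)@E[:3,:3].T+E[:3,3]
h=cv2.cvtColor(im,cv2.COLOR_BGR2HSV); m=((h[...,0]<8)|(h[...,0]>172))&(h[...,1]>150)&(h[...,2]>80)&(d>0)
n,l,st,c=cv2.connectedComponentsWithStats(m.astype(np.uint8))
for i in range(1,n):
    if st[i,4]>40:
        p=P[l==i]; print(c[i].round(),st[i,4],p.mean(0).round(3),p.min(0).round(3),p.max(0).round(3))
# handle: points at height ~.166
m=(abs(P[...,2]-.165)<.006)&(d>0)
n,l,st,c=cv2.connectedComponentsWithStats(m.astype(np.uint8))
for i in range(1,n):
    if st[i,4]>30:
        p=P[l==i]; q=p[:,:2]-p[:,:2].mean(0); w=np.linalg.svd(q,full_matrices=False)[2][0]; print("h",c[i].round(),st[i,4],p.mean(0).round(3),w.round(3),np.ptp(q@w).round(3))
# deck mask extent
m=((abs(P[...,2]-.115)<.008)&(d>0)).astype(np.uint8)
cs,_=cv2.findContours(m,0,2); k=max(cs,key=cv2.contourArea)
q=np.array([P[y,x,:2] for x,y in k[:,0]],np.float32); r=cv2.minAreaRect(q); print("deck",r)
```

```text
[431.  69.] 137 [ 0.968 -0.469  0.149] [ 0.95  -0.489  0.137] [ 0.989 -0.451  0.154]
[192. 194.] 62 [0.568 0.223 0.218] [0.555 0.215 0.183] [0.591 0.234 0.23 ]
[221. 198.] 69 [0.556 0.144 0.216] [0.542 0.136 0.181] [0.577 0.155 0.227]
[250. 203.] 72 [0.544 0.065 0.216] [0.529 0.057 0.178] [0.57  0.076 0.233]
h [306.  66.] 113 [ 0.968 -0.091  0.168] [-0.95  -0.314] 0.043
h [356.  66.] 109 [ 0.968 -0.242  0.168] [-0.922  0.388] 0.044
h [407.  66.] 124 [ 0.967 -0.393  0.168] [-0.863  0.504] 0.042
h [193.  67.] 75 [0.968 0.247 0.161] [-0.509  0.861] 0.038
h [211. 126.] 51 [0.779 0.188 0.166] [-0.251  0.968] 0.054
h [316. 220.] 161 [ 0.504 -0.116  0.165] [0.144 0.99 ] 0.11
deck ((0.6417542099952698, -0.00038060545921325684), (0.5456711649894714, 0.37122687697410583), 81.74004364013672)
```

The pictures show the levers' red tips at top-view pixels (192,194), (221,198) and (250,203), and the handle at (316,220). The rear-deck jars are well behind the levers. Lever line, handle and deck outline all agree: unit origin is about (0.607, 0.005) and yaw about -0.145. I'll start with the right lever, fingers shut and tool x along the unit's x.

>>> servo_tool --pt "0 -0.498 -0.464 -0.01 0 0 -57.5" --pt "0 -0.498 -0.464 -0.01 0 0 -57.5" --pt "0 -0.498 -0.464 -0.01 0 0 -57.5" --pt "0 -0.498 -0.464 -0.01 0 0 -57.5" --pt "0 -0.498 -0.464 -0.01 0 0 -57.5" --pt "0 -0.498 -0.464 -0.01 0 0 -57.5" --pt "0 -0.498 -0.464 -0.01 0 0 -57.5" --pt "0 -0.498 -0.464 -0.01 0 0 -57.5" --pt "0 -0.498 -0.464 -0.01 0 0 -57.5" --pt "0 -0.498 -0.464 -0.01 0 0 -57.5" --pt "0 -0.498 -0.464 -0.01 0 0 -57.5" --pt "0 -0.498 -0.464 -0.01 0 0 -57.5" --pt "0 -0.498 -0.464 -0.01 0 0 -57.5" --pt "0 -0.498 -0.464 -0.01 0 0 -57.5" --pt "0 -0.498 -0.464 -0.01 0 0 -57.5"

```text
clock: 2.62
position: [0.4753, 0.073, 0.2414]
ee_rot: [0.997, -0.074, 0.0, 0.0]
ft_force: [0.3, -0.0, 0.4]
grip_width: -0.002
```

```bash
cat >> h.py <<'E'
Y=-0.145; O=np.array([.607,.005,0]); RU=R.from_euler("z",Y).as_matrix()
def st():
    s=monitor.get_obs(); M=R.from_quat(s["ee_rot"]).as_matrix()
    print("t",round(s["clock"],2),"unit mm",(1e3*RU.T@(np.array(s["position"])-O)).round(1),"F unit",(RU.T@np.array(s["ft_force"])).round(1),"toolx in unit",(RU.T@M[:,0]).round(3),"tooly",(RU.T@M[:,1]).round(3),"q",np.round(s["joint_pos"],2),s["grip_width"])
E
python3 -c "
from h import *
st()"
```

```text
t 2.62 unit mm [-140.1   48.3  241.4] F unit [ 0.3 -0.   0.4] toolx in unit [ 1.    -0.002  0.   ] tooly [-0.002 -1.     0.001] q [ 0.54  0.06 -0.81  1.78  0.05  1.32 -0.42] -0.0023327639373278983
```

>>> servo_tool --pt "0 0 -0.002 0.05 0 0 0" --pt "0 0.02 -0.002 0.05 0 0 0" --pt "0 0.03 -0.002 0.05 0 0 0" --pt "0 0.04 -0.002 0.05 0 0 0" --pt "0 0.044 -0.002 0.05 0 0 0" --pt "0 0.048 -0.002 0.05 0 0 0" --pt "0 0.05 -0.002 0.05 0 0 0"

```text
clock: 3.5
position: [0.524, 0.0693, 0.1916]
ee_rot: [0.997, -0.072, -0.001, 0.0]
ft_force: [-12.9, 0.1, 9.4]
grip_width: 0.0
```

>>> servo_tool --pt "0 0.002 0 0 0 0 0" --pt "0 0.004 0 0 0 0 0" --pt "0 0.004 0 0 0 0 0"

```text
clock: 3.88
position: [0.5264, 0.0692, 0.1918]
ee_rot: [0.997, -0.072, -0.003, 0.001]
ft_force: [-20.8, -0.3, 16.1]
grip_width: -0.003
```

```bash
python3 -c "
from h import *
st()"
```

```text
t 3.88 unit mm [-89.1  51.8 191.8] F unit [-20.6  -3.3  16.1] toolx in unit [ 1.     0.001 -0.005] tooly [ 0.001 -1.     0.002] q [ 0.48  0.24 -0.79  1.73  0.18  1.25 -0.5 ] -0.002701674210609703
```

Right lever: the force climbs about 8 N for 4 mm, so it is locked. Next is the middle one.

>>> servo_tool --pt "0 -0.048 0 0 0 0 0" --pt "0 -0.048 -0.04 0 0 0 0" --pt "0 -0.048 -0.078 0 0 0 0" --pt "0 -0.048 -0.078 0 0 0 0" --pt "0 -0.025 -0.078 0 0 0 0" --pt "0 -0.015 -0.078 0 0 0 0" --pt "0 -0.008 -0.078 0 0 0 0" --pt "0 -0.002 -0.078 0 0 0 0" --pt "0 0.002 -0.078 0 0 0 0" --pt "0 0.002 -0.078 0 0 0 0"

```text
clock: 5.12
position: [0.5426, 0.1452, 0.1913]
ee_rot: [0.997, -0.073, 0.0, -0.0]
ft_force: [-1.1, 1.1, 0.8]
grip_width: -0.002
```

>>> servo_tool --pt "0 0.012 0 0 0 0 0" --pt "0 0.024 0 0 0 0 0" --pt "0 0.036 0 0 0 0 0" --pt "0 0.048 0 0 0 0 0" --pt "0 0.06 0 0 0 0 0" --pt "0 0.07 0 0 0 0 0" --pt "0 0.076 0 0 0 0 0" --pt "0 0.08 0 0 0 0 0" --pt "0 0.08 0 0 0 0 0"

```text
clock: 6.25
position: [0.6219, 0.1334, 0.1913]
ee_rot: [0.997, -0.073, 0.0, 0.0]
ft_force: [0.2, -0.5, 0.1]
grip_width: -0.005
```

```bash
python3 -c "
from h import *
st()"
```

```text
t 6.25 unit mm [ -3.8 129.2 191.3] F unit [ 0.3 -0.5  0.1] toolx in unit [ 1.    -0.001  0.001] tooly [-0.001 -1.    -0.   ] q [ 0.29  0.49 -0.78  1.45  0.35  1.34 -0.66] -0.004641656410289615
```

>>> servo_tool --pt "0 0.003 0 0 0 0 0" --pt "0 0.006 0 0 0 0 0" --pt "0 0.009 0 0 0 0 0" --pt "0 0.012 0 0 0 0 0" --pt "0 0.012 0 0 0 0 0"

```text
clock: 6.88
position: [0.6314, 0.1322, 0.1911]
ee_rot: [0.997, -0.072, -0.002, 0.001]
ft_force: [-14.7, -1.5, 4.4]
grip_width: -0.001
```

```bash
python3 -c "
from h import *
st(); im,d=eyes.camera('scene'); cv2.imwrite('pics/s1.png',cv2.resize(im[150:330,150:400],None,fx=3,fy=3))"
```

```text
t 6.88 unit mm [  5.8 129.4 191.1] F unit [-14.4  -3.6   4.4] toolx in unit [ 1.     0.001 -0.004] tooly [ 0.001 -1.     0.001] q [ 0.27  0.51 -0.77  1.42  0.36  1.36 -0.65] -0.0012882882906260643
```

View pics/s1.png

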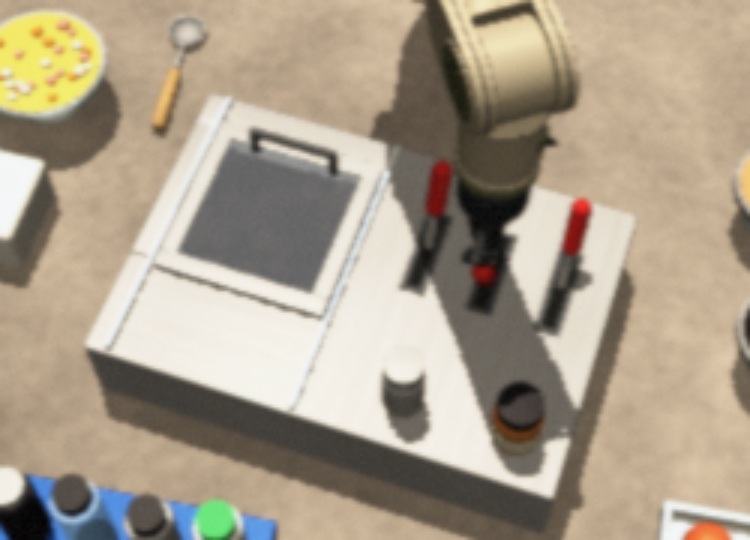

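The middle lever shows at crop pixel (484,272), leaning away, with 14 N at the stop. I'll push slightly more, retreat, then try the left lever.

>>> servo_tool --pt "0 0.003 0 0 0 0 0" --pt "0 0.003 0 0 0 0 0" --pt "0 -0.04 0 0 0 0 0" --pt "0 -0.09 0 0 0 0 0" --pt "0 -0.142 0 0 0 0 0" --pt "0 -0.142 -0.04 0 0 0 0" --pt "0 -0.142 -0.08 0 0 0 0" --pt "0 -0.142 -0.08 0 0 0 0" --pt "0 -0.12 -0.08 0 0 0 0" --pt "0 -0.108 -0.08 0 0 0 0" --pt "0 -0.1 -0.08 0 0 0 0" --pt "0 -0.096 -0.08 0 0 0 0" --pt "0 -0.092 -0.08 0 0 0 0" --pt "0 -0.092 -0.08 0 0 0 0"

```text
clock: 8.68
position: [0.5542, 0.2244, 0.1913]
ee_rot: [0.997, -0.073, 0.0, -0.0]
ft_force: [-1.2, 1.2, 0.2]
grip_width: 0.0
```

```bash
python3 -c "
from h import *
st()"
```

```text
t 8.68 unit mm [-84.  209.5 191.3] F unit [-1.4  1.   0.2] toolx in unit [ 1.    -0.     0.001] tooly [-0. -1. -0.] q [ 0.21  0.42 -0.86  1.56  0.33  1.31 -0.84] 0.0002934689144368468
```

>>> servo_tool --pt "0 0.012 0 0 0 0 0" --pt "0 0.024 0 0 0 0 0" --pt "0 0.036 0 0 0 0 0" --pt "0 0.048 0 0 0 0 0" --pt "0 0.06 0 0 0 0 0" --pt "0 0.07 0 0 0 0 0" --pt "0 0.078 0 0 0 0 0" --pt "0 0.082 0 0 0 0 0" --pt "0 0.086 0 0 0 0 0" --pt "0 0.09 0 0 0 0 0" --pt "0 0.093 0 0 0 0 0" --pt "0 0.095 0 0 0 0 0" --pt "0 0.095 0 0 0 0 0"

```text
clock: 10.3
position: [0.6435, 0.2114, 0.191]
ee_rot: [0.997, -0.071, -0.004, 0.001]
ft_force: [-26.7, -4.2, 8.3]
grip_width: -0.001
```

```bash
python3 -c "
from h import *
st()"
```

```text
t 10.3 unit mm [  6.3 209.5 191. ] F unit [-25.8  -8.1   8.3] toolx in unit [ 1.     0.003 -0.009] tooly [ 0.003 -1.     0.003] q [ 0.14  0.6  -0.79  1.32  0.42  1.4  -0.78] -0.0009734523224714416
```

Left lever is at its stop (26 N at x 6.3). Back off, then the right lever.

>>> servo_tool --pt "0 -0.04 0 0 0 0 0" --pt "0 -0.09 0 0 0 0 0" --pt "0 -0.142 0 0 0 0 0" --pt "0 -0.142 0.05 0 0 0 0" --pt "0 -0.142 0.1 0 0 0 0" --pt "0 -0.142 0.16 0 0 0 0" --pt "0 -0.142 0.16 0 0 0 0" --pt "0 -0.12 0.16 0 0 0 0" --pt "0 -0.108 0.16 0 0 0 0" --pt "0 -0.1 0.16 0 0 0 0" --pt "0 -0.096 0.16 0 0 0 0" --pt "0 -0.094 0.16 0 0 0 0" --pt "0 -0.094 0.16 0 0 0 0"

```text
clock: 11.92
position: [0.5317, 0.0662, 0.1913]
ee_rot: [0.997, -0.072, 0.0, -0.0]
ft_force: [-2.7, 1.3, 0.8]
grip_width: -0.002
```

```bash
python3 -c "
from h import *
st()"
```

```text
t 11.93 unit mm [-83.3  49.7 191.3] F unit [-2.9  0.9  0.8] toolx in unit [1. 0. 0.] tooly [ 0. -1. -0.] q [ 0.53  0.26 -0.85  1.72  0.21  1.25 -0.51] -0.001729036254852307
```

>>> servo_tool --pt "0 0.012 0 0 0 0 0" --pt "0 0.024 0 0 0 0 0" --pt "0 0.036 0 0 0 0 0" --pt "0 0.048 0 0 0 0 0" --pt "0 0.06 0 0 0 0 0" --pt "0 0.07 0 0 0 0 0" --pt "0 0.078 0 0 0 0 0" --pt "0 0.082 0 0 0 0 0" --pt "0 0.086 0 0 0 0 0" --pt "0 0.09 0 0 0 0 0" --pt "0 0.093 0 0 0 0 0" --pt "0 0.095 0 0 0 0 0" --pt "0 0.095 0 0 0 0 0"

```text
clock: 13.55
position: [0.6205, 0.0529, 0.1909]
ee_rot: [0.997, -0.072, -0.006, 0.001]
ft_force: [-34.2, -0.4, 14.7]
grip_width: -0.002
```

```bash
python3 -c "
from h import *
st()"
```

```text
t 13.55 unit mm [  6.4  49.4 190.9] F unit [-33.7  -5.3  14.7] toolx in unit [ 1.     0.002 -0.012] tooly [ 0.002 -1.     0.004] q [ 0.43  0.47 -0.79  1.48  0.33  1.34 -0.53] -0.001684021407964144
```

>>> servo_tool --pt "0 -0.04 0 0 0 0 0" --pt "0 -0.09 0 0 0 0 0" --pt "0 -0.152 0 0 0 0 0" --pt "0 -0.152 0.06 0 0 0 0" --pt "0 -0.152 0.12 0 0 0 0" --pt "0 -0.152 0.187 0 0 0 0" --pt "0 -0.152 0.187 0.02 0 0 0" --pt "0 -0.152 0.187 0.047 0 0 0" --pt "0 -0.152 0.187 0.047 0 0 0" --pt "0 -0.135 0.187 0.047 0 0 0" --pt "0 -0.122 0.187 0.047 0 0 0" --pt "0 -0.114 0.187 0.047 0 0 0" --pt "0 -0.108 0.187 0.047 0 0 0" --pt "0 -0.102 0.187 0.047 0 0 0" --pt "0 -0.102 0.187 0.047 0 0 0"

```text
clock: 15.42
position: [0.4982, -0.1182, 0.1443]
ee_rot: [0.997, -0.073, 0.0, -0.0]
ft_force: [-0.5, -0.2, 0.3]
grip_width: -0.0
```

```bash
python3 -c "
from h import *
st(); im,d=eyes.camera('scene'); cv2.imwrite('pics/s2.png',cv2.resize(im[150:330,150:400],None,fx=3,fy=3))"
```

```text
t 15.43 unit mm [ -89.9 -137.6  144.3] F unit [-0.4 -0.3  0.3] toolx in unit [ 1.    -0.     0.001] tooly [-0. -1. -0.] q [ 0.8   0.23 -0.72  1.84  0.16  1.14 -0.13] -0.00043998855935124424
```

View pics/s2.png

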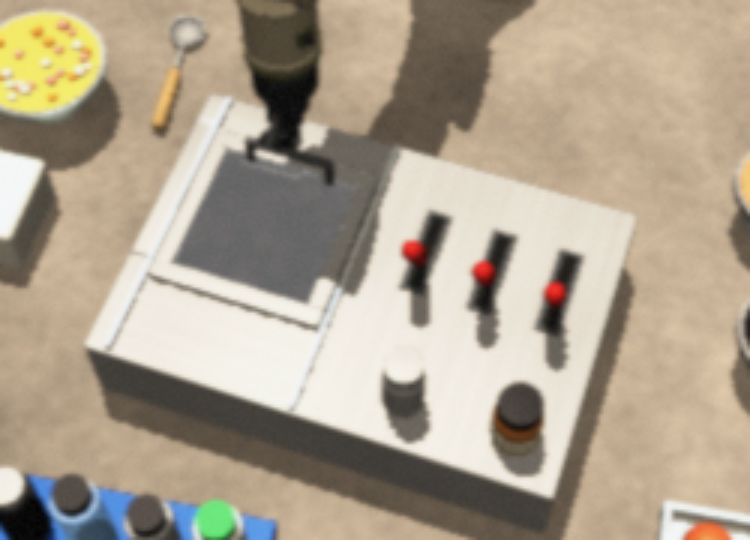

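All three levers lean away (crop pixels (413,252), (484,272), (555,293)), and the finger is at the handle with almost no force. Now I'll slide the cover.

>>> servo_tool --pt "0 0.01 0 0 0 0 0" --pt "0 0.02 0 0 0 0 0" --pt "0 0.03 0 0 0 0 0" --pt "0 0.04 0 0 0 0 0" --pt "0 0.05 0 0 0 0 0" --pt "0 0.06 0 0 0 0 0" --pt "0 0.07 0 0 0 0 0" --pt "0 0.08 0 0 0 0 0" --pt "0 0.09 0 0 0 0 0" --pt "0 0.096 0 0 0 0 0" --pt "0 0.1 0 0 0 0 0" --pt "0 0.104 0 0 0 0 0" --pt "0 0.107 0 0 0 0 0" --pt "0 0.11 0 0 0 0 0" --pt "0 0.11 0 0 0 0 0"

```text
clock: 17.35
position: [0.6037, -0.1337, 0.1441]
ee_rot: [0.997, -0.073, -0.003, 0.0]
ft_force: [-20.8, 2.8, 11.7]
grip_width: -0.002
```

```bash
python3 -c "
from h import *
st()"
```

```text
t 17.35 unit mm [  16.8 -137.7  144.1] F unit [-21.   -0.3  11.7] toolx in unit [ 1.    -0.    -0.007] tooly [-0.    -1.     0.001] q [ 0.66  0.47 -0.67  1.55  0.3   1.23 -0.21] -0.0015807773007909796
```

>>> servo_tool --pt "0 0.003 0 0 0 0 0" --pt "0 0.003 0 0 0 0 0" --pt "0 -0.04 0 0 0 0 0" --pt "0 -0.06 0 0 0 0 0" --pt "0 -0.1 0 -0.06 0 0 0" --pt "0 -0.15 0 -0.12 0 0 0" --pt "0 -0.19 0 -0.16 0 0 0" --pt "0 -0.19 0 -0.16 0 0 0" --pt "0 -0.19 0 -0.16 0 0 0"

```text
clock: 18.48
position: [0.4191, -0.1071, 0.3058]
ee_rot: [0.997, -0.073, 0.002, 0.002]
ft_force: [0.2, -1.0, 0.0]
grip_width: -0.001
```

Run:
```python
from h import *
st(); im,d=eyes.camera('scene'); cv2.imwrite('pics/s3.png',cv2.resize(im[150:330,150:400],None,fx=3,fy=3))
I=eyes.camera_info("scene");K=np.array(I["intrinsics"]);E=np.linalg.inv(np.array(I["extrinsics"]))
v,u=np.mgrid[:420,:560]; P=np.stack([(u-K[0,2])/K[0,0]*d,(v-K[1,2])/K[1,1]*d,d],-1)@E[:3,:3].T+E[:3,3]
U=1e3*(P-O)@RU
m=(abs(U[...,2]-160)<10)&(abs(U[...,1]+137)<70)&(abs(U[...,0])<120); print("handle",U[m].mean(0),m.sum())
h=cv2.cvtColor(im,cv2.COLOR_BGR2HSV); r=((h[...,0]<8)|(h[...,0]>172))&(h[...,1]>150)&(h[...,2]>80)
for y in (210,130,50):
    m=r&(abs(U[...,1]-y)<30)&(abs(U[...,0])<120)&(U[...,2]>150); print("lever",y,U[m].mean(0).round(1),U[m].max(0).round(1),m.sum())
```

```text
t 18.48 unit mm [-169.8 -138.   305.8] F unit [ 0.4 -1.   0. ] toolx in unit [ 1.    -0.001  0.004] tooly [-0.001 -1.     0.003] q [ 0.94 -0.12 -0.71  1.78 -0.08  1.45  0.09] -0.0010097126614498188
handle [  36.2187102  -129.70917148  163.52951493] 111
lever 210 [ 38.3 215.9 220.2] [ 47.  225.2 226.7] 39
lever 130 [ 38.6 136.7 220.5] [ 48.1 146.8 230.2] 38
lever 50 [ 38.2  57.1 219.9] [ 51.4  66.9 228.5] 40
```

View pics/s3.png

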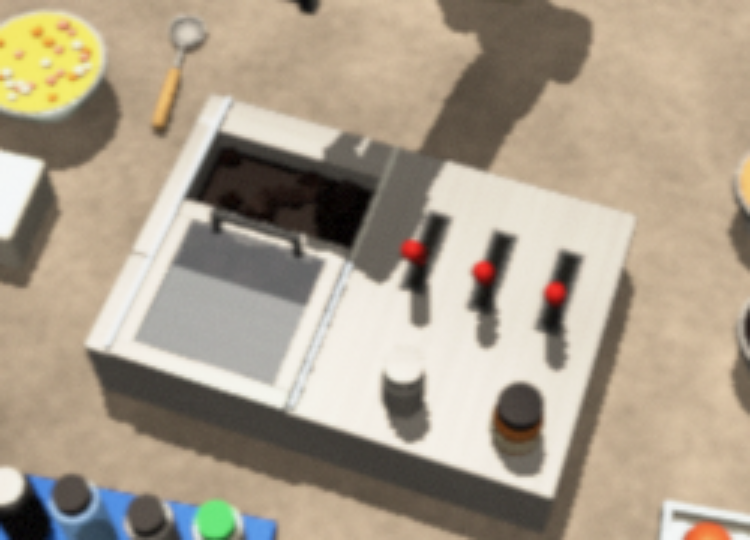

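The picture shows the cover open over the rear deck, with the handle at crop pixel (255,232). The handle measures x +36 mm, which is the full 120 mm of travel. All three levers are at their far stops (tips about 38 mm, expected 36.5), the jars haven't moved, and the arm is clear.

```bash
python3 -c "
from h import *
print(ticket.hand_in())"
```

```text
the job is handed in; nothing more can be done
None
```

The cold well is open: all three levers are at their far stops and the glass cover is fully back. I handed the job in with the arm clear, at about 18.5 s of the 72 s allowed.

- **Order:** I tried the right lever first; it was locked, so I left it. The middle lever was free, then the left, then the right. After that I pushed the cover back by its handle.
- **Levers:** a last camera check put all three tips at about x 38 mm in the unit's frame; 36.5 mm is expected at the far stop.
- **Cover:** the handle measured x 36 mm, which is the full 120 mm of travel. Its y read about 7 mm left of nominal, and so did the lever tips (6–7 mm). I take this as a camera offset, because part of each is seen from the side.
- **Forces:** the highest wrist reading was about 37 N, at the right lever's far stop. I took readings only at the end of each move.
- **Surroundings:** the shaker and sauce jar looked unmoved, as did the spoon and the parts of the bowls and napkin box in the final crop. I didn't measure any of them again.

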